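# Open the stage guard and slide the flange to the measuring ring

### The job

Open the way onto the measuring stage: push the yellow and black counterweighted guard boom up past its balance point, so that it stays raised by itself. Then, with the boom up, push the bronze flange across the stage until its disc lies inside the green lit ring in the glass. Only push with the fingers: slide the flange flat on the stage without lifting or tipping it, and leave everything else where it stands.

Things in the scene. Friction and masses are not known exactly. Their poses are not given: they have to be found in the camera images.
- stage_top (a point): centre of the top of the measuring stage, a fixed aluminium slab 360 mm (its x) by 520 mm (its y) whose top lies 30 mm above the bench; x points away from the robot across the stage, z up. The dark glass is flush with the top, so things slide across without a step.
- guard (a joint): angle of the guard boom (rad): 0 = lowered, level across the stage; grows as its free end goes up; 1.5 = stop, almost vertical. It balances at about 0.78: below that it falls back to 0, above it swings on by itself, damped, to 1.5 and stays. Needs under 4 N at guard_push.
- guard_hinge (a point): hinge of the guard boom, on a white post 45 mm wide at the left of the stage, 110 mm above the stage top, 190 mm to +y of stage_top and no way along x. The hinge axis runs along the stage's x, so the boom swings in the stage's y-z plane. A dark steel counterweight (60 mm diameter, 46 mm long) sits on the hinge's other side and swings down to the left as the boom rises. Axes as the stage's.
- guard_push (a point): point on the underside of the yellow and black boom, a round bar 20 mm in diameter with a red end, 200 mm from the hinge along the boom; moves with the boom. The boom runs along the stage's -y from the hinge, 280 mm long. Lowered, its underside is 100 mm above the stage top. Axes as the stage's when lowered.
- flange_center (a point): centre, half-way up, of the loose bronze (copper-coloured) flange: a disc 60 mm in diameter and 18 mm high with a hub 36 mm in diameter on top, 36 mm high in all, about 0.45 kg, standing flat on the stage on the robot's side of the boom.
- lit_ring: green lit ring shown flush in the glass beyond the boom: bright band of 100 mm outside and 90 mm inside diameter round a dark green middle; origin at its centre, at the level of the stage top. It cannot be moved.
- ring_gauge: dark steel ring gauge, 52 mm outside, 28 mm bore, 20 mm high, flat on the stage; leave it alone. Origin at the centre of its underside.
- gauge_block: bright steel gauge block 30 x 12 x 35 mm, standing on the stage; leave it alone. Origin at the centre of its underside.
- brass_bush: brass bush, 28 mm diameter, 28 mm high, on the stage; leave it alone. Origin at the centre of its underside.
- plug_gauge: blue plug gauge, 24 mm diameter, 45 mm high, standing on the stage; leave it alone. Origin at the centre of its underside.
- cleaner: white bottle, blue cap, 48 mm diameter, 120 mm high, on the bench to the right; leave it alone. Origin at the centre of its underside.
- screwdriver: screwdriver lying on the bench to the left; leave it alone. Origin on its middle line.
- parts_cup: black cup, 70 mm across, 50 mm high, on the bench to the left; leave it alone. Origin at the centre of its underside.
Things that resemble listed ones, but are neither listed nor needed, are in the scene too. Leave any blue or purple look-alike of the part that bears flange_center alone.

How it is judged (in metres and radians):
On the way, in this order (a step that is already met when the one before it is completed fails the run):
1. the guard boom is raised to its upper stop (value of joint guard above 1.35 rad), for 0.2 s.
2. the flange stands inside the lit ring, the boom still up (value of joint guard above 1.35 rad and horizontal distance between flange_center and lit_ring below 0.016 m and angle between flange_center's own z axis and vertical below 0.1 rad), for 0.2 s.
At the end, for the whole second after the job is handed in: The boom stays up by itself (joint above 1.35 rad, at rest), and the flange lies flat on the stage with its centre within 16 mm of the centre of the lit ring (all of step 2 and velocity of joint guard between -0.05 and 0.05 rad/s and z of flange_center in the frame of stage_top below 0.024 m); the robot touches nothing.
It fails at once if the flange was lifted off the stage (more than 10 mm) (z of flange_center in the frame of stage_top above 0.028 m).
It fails at once if the flange was tipped (angle between flange_center's own z axis and vertical above 0.3 rad).
It fails at once if the flange was pushed past the boom before the boom was up (x of flange_center in the frame of stage_top above -0.01 m and value of joint guard below 1.2 rad).
It fails at once if a bystander was moved by more than 20 mm or lifted (distance of any of ring_gauge, gauge_block, brass_bush, plug_gauge, cleaner, screwdriver, parts_cup from where it was at the start of the episode above 0.02 m).
It also fails if it takes over 61 s, if anything falls off the work surface, if the arm or the gripper's body presses on something with over 40 N, if the wrist force passes 120 N, or if a joint passes its speed limit or range.

### The arm

A 6-joint arm with a two-finger parallel gripper is mounted at the origin on the work surface. World frame = base frame: x ahead of the robot, y to its left, z up, the work surface at z = 0. Lengths are in mm, angles in rad, forces in N, time in s.
With the tool pointing down it reaches from about 400 to 825 mm from the base axis. Payload 7 kg.
Tool frame: the origin (TCP) lies at the very end of the fingers, on their centre line; the grasp point (between the pads) lies 19 mm behind it; z points along the fingers, y is the direction in which the jaws open and shut (so a half turn about z gives the same grasp; the last joint's range is limited). The gripper opens to 88 mm and grips with 3 to 60 N. Pads are 19 mm wide; open, the fingers measure 130 mm over their backs; the gripper's body (78 mm by 193 mm) begins 47 mm behind the grasp point.
Start: joints at [1.494, 0.359, 0.012, 0, -1.224, -0.288], TCP at [240.822, 630.555, 200.361] pointing down, gripper open.
Joint ranges: [-3.07, 3.07], [-1.43, 2.12], [-1.02, 1.25], [-3.03, 1.67], [-3.05, -0], [-3.03, 3.03]. Speed limits (rad/s): [2.39, 2.39, 3.01, 3.14, 3.14, 3.14].

### API

Orientations are given as a unit quaternion [x, y, z, w].
In Python, from plant import bot gives the robot as it stands. Calls block until the motion is done:
- bot.move_ptp(position, orientation): joint-space move of the TCP to a pose.
- bot.line_to(position, velocity=150, ori=None): straight line of the TCP; ori=None keeps the orientation; velocity is the mean speed in mm/s.
- bot.move_joints(angles): joint-space move.
- bot.move_gripper(opening, force=None): finger opening in mm; force is the grip in N (None keeps the last); returns when the fingers have stopped.
- bot.pause(seconds).
- bot.solve_ik(position, orientation): joint angles nearest the present ones, or None.
- bot.read_state(): the state.
- bot.camera(name): name is "scene" or "top"; returns the picture (420x560x3 uint8, red, green, blue); there is no depth.
- bot.get_calibration(name): a dict with "fx", "fy", "cx", "cy" (pixels), "view" (4x4, takes a point from world to camera coordinates). Camera axes: x right, y up, looking along -z (the intrinsics and any distortion apply to the point x, -y, -z); pixel columns grow to the right and rows downward; lengths in mm; the calibration is good to about 2 mm. A picture is of the moment at which its call begins. get_calibration takes no time and is no camera call.
A pose or a line that the arm cannot do raises bot.Unreachable and nothing moves.
- bot.close_job(): hands the job in, once; it reports no verdict.
The state is a dict: "t": time; "joint_pos": joint angles; "qvel": joint speeds; "tau": joint torques, N m; "tcp_pos": TCP position; "eef_rot": TCP orientation; "contact_force": force on the tool from outside, world axes, zero at the start; "moment": the same for the moment, N m; "width": finger opening in mm.
Only numpy, scipy, OpenCV 4.12 (cv2) and the standard library are available. Lean on these libraries where they do the work, as an engineer would, in place of code of your own. Each camera call takes 0.05 s, during which the arm holds its last target. There are 200 camera calls.

## Working session

There is one attempt and no reset: what is moved stays moved. The work goes in short steps, each a Python script; the robot and the scene stay as the last script left them, time stands still between calls to the robot, and variables do not carry over. Pictures are saved under pics/ and viewed, about 8 in all and at most 12, crops included, and the job is handed in when it is done.

```bash
mkdir -p pics; ls; python3 - <<'E'
from plant import bot
import cv2
for n in("scene","top"):
    im=bot.camera(n); cv2.imwrite(f"pics/{n}0.png",cv2.resize(im[:,:,::-1],(800,600),interpolation=cv2.INTER_CUBIC)); cv2.imwrite(f"{n}_raw.png",im[:,:,::-1])
    print(n,bot.get_calibration(n))
print(bot.read_state())
E
```

```text
pics
scene {'fx': 506.15360791156576, 'fy': 506.15360791156576, 'cx': 279.69591822000706, 'cy': 210.2870866728034, 'view': array([[ 1.80228986e-01,  9.83617679e-01, -3.71132778e-03,
        -1.10247921e+02],
       [-6.21829874e-01,  1.16860204e-01,  7.74384466e-01,
         2.64868330e+02],
       [ 7.62131958e-01, -1.37258713e-01,  6.32704453e-01,
        -2.31588884e+03],
       [ 0.00000000e+00,  0.00000000e+00,  0.00000000e+00,
         1.00000000e+00]])}
top {'fx': 443.2144354338356, 'fy': 443.2144354338356, 'cx': 280.26696445504604, 'cy': 210.17829531169767, 'view': array([[-2.55126132e-03, -9.99996731e-01, -1.68303839e-04,
         2.13861106e+01],
       [ 9.82188753e-01, -2.53744936e-03,  1.87879788e-01,
        -5.73517823e+02],
       [-1.87879601e-01,  3.14024300e-04,  9.82192016e-01,
        -1.27188721e+03],
       [ 0.00000000e+00,  0.00000000e+00,  0.00000000e+00,
         1.00000000e+00]])}
{'t': 0.1, 'joint_pos': array([ 1.49414170e+00,  3.59317833e-01,  1.11758714e-02, -3.09715776e-04,
       -1.22409550e+00, -2.88123947e-01]), 'qvel': array([ 0.00045141, -0.00109036,  0.00304953, -0.00077812,  0.00254677,
        0.0012525 ]), 'tau': array([-1.26410407e-03, -5.84162486e+01,  2.93748969e+01,  7.01526403e+00,
        1.01389509e-02, -6.01356601e-05]), 'tcp_pos': array([240.64559835, 630.15094161, 199.52557915]), 'eef_rot': array([ 9.83403301e-01, -1.81431547e-01, -6.87454256e-05,  7.31910711e-04]), 'contact_force': array([ 0.07488566, -0.40317282, -0.24913334]), 'moment': array([-0.03731999,  0.01860308,  0.01583109]), 'width': 87.47118912823748}
```

View pics/top0.png

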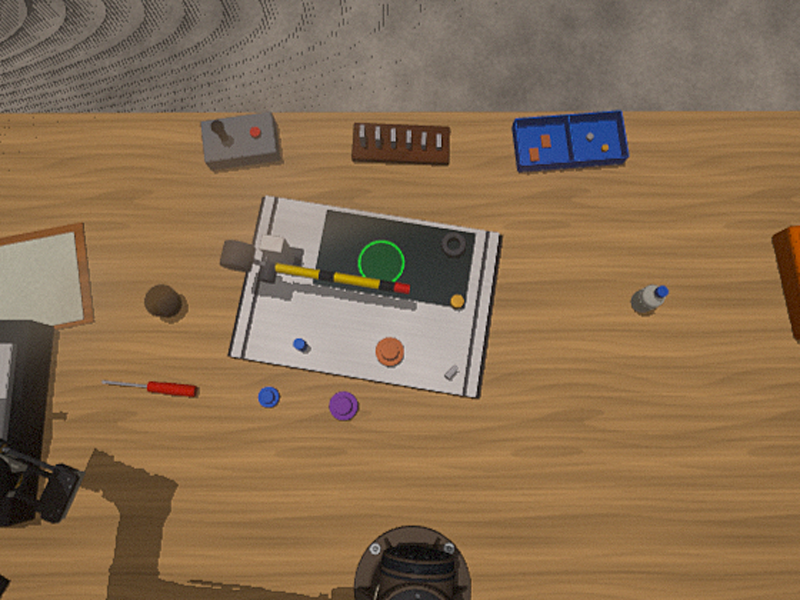

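View pics/scene0.png

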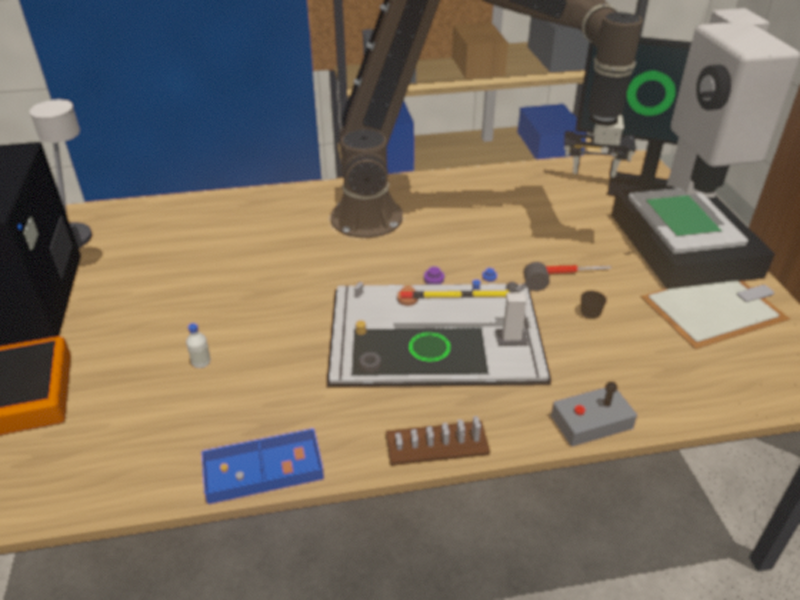

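The top view shows the bronze flange at (390,351) on the stage. The purple (343,405) and blue (269,397) look-alikes are on the bench, and the blue plug gauge is at (300,345). The bronze one fits the description: right colour, on the stage, robot side of the boom. Next I'll confirm it and measure in an enlarged crop.

```bash
cat > h.py <<'E'
import numpy as np, cv2
from plant import bot
def back(cam,u,v,z):
    c=bot.get_calibration(cam); V=c["view"]; R,t=V[:3,:3],V[:3,3]
    d=R.T@np.array([(u-c["cx"])/c["fx"],-(v-c["cy"])/c["fy"],-1]); o=-R.T@t
    return o+d*(z-o[2])/d[2]
def proj(cam,p):
    c=bot.get_calibration(cam); q=c["view"][:3,:3]@np.array(p,float)+c["view"][:3,3]
    return np.array([c["cx"]+c["fx"]*q[0]/-q[2], c["cy"]-c["fy"]*q[1]/-q[2]])
def crop(cam,name,x0,y0,w,h,s,im=None):
    im=bot.camera(cam)[:,:,::-1] if im is None else im
    cv2.imwrite(name,cv2.resize(im[y0:y0+h,x0:x0+w],None,fx=s,fy=s,interpolation=cv2.INTER_CUBIC))
E
python3 - <<'E'
from h import *
im=cv2.imread("top_raw.png")
crop("top","pics/c1.png",155,132,200,150,4,im)
b,g,r=[im[:,:,i].astype(int) for i in range(3)]
def cen(m,n):
    ys,xs=np.nonzero(m); print(n,len(xs),xs.mean(),ys.mean(),xs.min(),xs.max(),ys.min(),ys.max()); return xs.mean(),ys.mean()
roi=np.zeros(r.shape,bool); roi[130:285,150:355]=1
u=cen(roi&(g>150)&(r<80)&(b<120),"green"); print(back("top",*u,30))
E
```

```text
green 106 267.1792452830189 179.76415094339623 251 282 169 196
[673.9836293  60.0879707  30.       ]
```

View pics/c1.png

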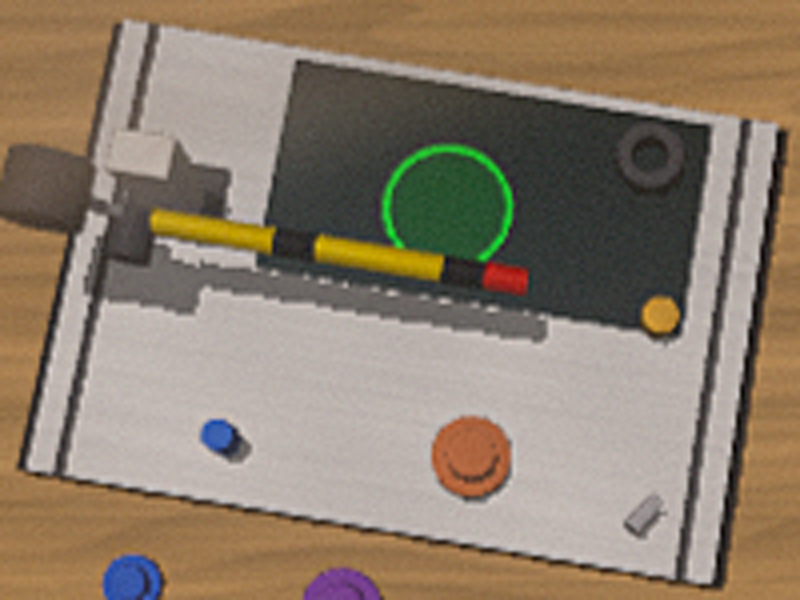

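The crop confirms the copper-orange flange, centred at about (471,457) on the stage. The ring's centre is about (448,209), and the boom runs from (150,222) to its red end at (527,280).

```bash
python3 - <<'E'
from h import *
R=lambda x,y,z:back("top",155+(x-1.5)/4,132+(y-1.5)/4,z).round(1)
cs=[R(*p,30) for p in((123,22),(785,128),(718,586),(22,468))]
print("corners",*cs); print([np.linalg.norm(cs[i]-cs[i-1]).round() for i in range(4)]); c=sum(cs)/4
e=(cs[0]+cs[3]-cs[1]-cs[2])/2; f=(cs[0]+cs[1]-cs[2]-cs[3])/2
a=np.degrees(np.arctan2(-e[0],e[1])),np.degrees(np.arctan2(f[1],f[0])); print("c",c,"yaw",a)
y=np.radians(np.mean(a)); X=np.array([np.cos(y),np.sin(y),0]);Y=np.array([-X[1],X[0],0])
S=lambda p:(((p-c)@X).round(1),((p-c)@Y).round(1))
for n,p in dict(ring=(448.5,209.5,30),ringL=(383,209,30),ringR=(514,209,30),flange=(471.5,457,43),flL=(432,457,48),flR=(511,457,48),blue=(218,435,75),block=(650,510,65),bush=(661,314,58),gauge=(650,155,50),boomred=(525,280,150),boomroot=(152,222,140),purple=(345,590,36)).items():
    q=R(*p); print(n,q,"stage",S(q))
E
```

```text
corners [813.1 318.   30. ] [ 725.1 -200.1   30. ] [ 373.  -139.1   30. ] [461.8 380.5  30. ]
[np.float64(357.0), np.float64(526.0), np.float64(357.0), np.float64(527.0)]
c [593.25   89.825  30.   ] yaw (np.float64(-9.669026372433372), np.float64(-9.958251559359956))
ring [660.5  61.4  30. ] stage (np.float64(71.1), np.float64(-16.5))
ringL [661.  111.9  30. ] stage (np.float64(63.0), np.float64(33.3))
ringR [660.8  10.9  30. ] stage (np.float64(80.0), np.float64(-66.3))
flange [467.8  43.3  43. ] stage (np.float64(-115.7), np.float64(-67.2))
flL [467.3  72.4  48. ] stage (np.float64(-121.1), np.float64(-38.6))
flR [467.1  13.9  48. ] stage (np.float64(-111.4), np.float64(-96.3))
blue [480.8 227.   75. ] stage (np.float64(-134.2), np.float64(116.0))
block [426.4 -86.8  65. ] stage (np.float64(-134.3), np.float64(-202.5))
bush [572.7 -98.3  58. ] stage (np.float64(11.8), np.float64(-188.9))
gauge [697.9 -93.   50. ] stage (np.float64(134.3), np.float64(-162.3))
boomred [579.5   4.3 150. ] stage (np.float64(1.0), np.float64(-86.6))
boomroot [624.1 267.3 140. ] stage (np.float64(0.1), np.float64(180.1))
purple [370.5 136.5  36. ] stage (np.float64(-227.4), np.float64(8.0))
```

```bash
cat >> h.py <<'E'
from scipy.spatial.transform import Rotation as Ro
C=np.array([593.25,89.8,30.]); yw=np.radians(-9.8)
X=np.array([np.cos(yw),np.sin(yw),0]);Y=np.array([-X[1],X[0],0]);Z=np.array([0,0,1.])
W=lambda x,y,z:C+x*X+y*Y+z*Z      # stage -> world
def ori(z,y): z=z/np.linalg.norm(z); return Ro.from_matrix(np.c_[np.cross(y,z),y,z]).as_quat()
def bq(t,s): return ori(np.cos(t)*X-np.sin(t)*Z, s*Y)
def bp(th,tx,r,t,extra=0):     # TCP so closed fingers lie under the boom at angle th
    off=10+21*np.sin(th)+10*np.cos(th)/np.cos(t)+extra
    y=190-r*np.cos(th)-off*np.sin(th); z=110+r*np.sin(th)-off*np.cos(th)
    return W(tx,y,z-tx*np.tan(t))
E
python3 - <<'E'
from h import *
for t in(0,15,25,35,45,55):
  for s in(1,-1):
    for r in (200,240):
      q=bq(np.radians(t),s); P=[bp(0,-90,r,np.radians(t),15)]+[bp(th,22,r,np.radians(t),12 if th==0 else 0) for th in(0,.3,.6,.9,1.15)]
      J=[bot.solve_ik(p,q) for p in P]
      print(t,s,r,[j is not None for j in J], J[1].round(2) if J[1] is not None else "", J[-1].round(2) if J[-1] is not None else "")
F=np.array([467.8,43.3]);G=np.array([660.5,61.4]);d=(G-F)/np.linalg.norm(G-F); d3=np.r_[d,0]
for s in(1,-1):
  q=ori(-Z,s*np.cross(Z,d3)); print(s,[bot.solve_ik(np.r_[F+k*d,z],q) for k,z in((-57,120),(-57,36),(162,36))])
E
```

```text
0 1 200 [False, False, False, False, False, False]  
0 1 240 [False, False, False, False, False, False]  
0 -1 200 [False, False, False, False, False, False]  
0 -1 240 [False, False, False, False, False, False]  
15 1 200 [False, False, False, False, False, False]  
15 1 240 [False, False, False, False, False, False]  
15 -1 200 [False, False, False, False, False, False]  
15 -1 240 [False, False, False, False, False, False]  
25 1 200 [False, False, False, False, False, False]  
25 1 240 [False, False, False, True, False, False]  
25 -1 200 [False, False, False, False, False, False]  
25 -1 240 [False, False, False, True, False, False]  
35 1 200 [False, False, False, False, False, False]  
35 1 240 [True, False, True, False, False, False]  
35 -1 200 [False, False, False, False, False, False]  
35 -1 240 [True, False, True, False, False, False]  
45 1 200 [False, False, False, False, False, True]  [ 0.63 -0.07 -0.93  1.39 -0.54  2.72]
45 1 240 [False, True, False, False, True, True] [-0.28  0.15 -0.81 -2.69 -0.18  1.21] [ 0.68 -0.12 -0.88  1.22 -0.6   2.88]
45 -1 200 [False, False
[... 431 characters left out ...]
240 [True, False, False, True, True, True]  [ 0.76 -0.07 -0.68  0.77 -0.72  0.12]
1 [array([ 0.57532982, -0.01141258, -0.64942406,  0.        , -0.93278486,
       -2.05247254]), array([ 5.75329823e-01,  1.14647476e-01, -7.61620228e-01, -4.44089210e-16,
       -6.94528623e-01, -2.05247254e+00]), array([ 0.40109044,  0.43312583, -0.28376672,  0.        , -0.85390377,
       -1.87823316])]
-1 [array([ 0.57532982, -0.01141258, -0.64942406,  0.        , -0.93278486,
        1.08912011]), array([ 5.75329823e-01,  1.14647476e-01, -7.61620228e-01,  4.44089210e-16,
       -6.94528623e-01,  1.08912011e+00]), array([ 0.40109044,  0.43312583, -0.28376672,  0.        , -0.85390377,
        1.26335949])]
```

```bash
cat >> h.py <<'E'
def tool(psi,t): # finger direction: azimuth psi from stage X towards +Y, dipping t
    return np.cos(t)*(np.cos(psi)*X+np.sin(psi)*Y)-np.sin(t)*Z
def tq(psi,t,s): return ori(tool(psi,t), s*(-np.sin(psi)*X+np.cos(psi)*Y))
def tp(th,psi,t,r=255,a=28,off=24):
    f=tool(psi,t); d=-np.cos(th)*Y+np.sin(th)*Z
    n=np.cross(d,f); n/=np.linalg.norm(n); dp=np.sin(th)*Y+np.cos(th)*Z
    n*=np.sign(n@dp)
    return W(0,190,110)+r*d-off*n+a*f
E
python3 - <<'E'
from h import *
for psi in range(0,95,15):
  for t in(30,40,50,60):
    for s in(1,-1):
      a,b=np.radians([psi,t]); q=tq(a,b,s)
      J=[bot.solve_ik(tp(0,a,b,off=60),q)]+[bot.solve_ik(tp(th,a,b),q) for th in(0,.25,.5,.75,1,1.15)]
      k=sum(j is not None for j in J)
      if k>=5: print(psi,t,s,k,*[j.round(2).tolist() if j is not None else None for j in (J[0],J[3],J[-1])])
E
```

```text
0 60 -1 5 None [0.6, -0.11, -0.85, 0.72, -0.55, 0.23] [0.81, -0.07, -0.52, 0.56, -0.9, 0.28]
15 60 1 5 None [0.55, -0.13, -0.81, 0.52, -0.46, -2.44] [0.75, -0.11, -0.51, 0.44, -0.79, -2.48]
15 60 -1 5 None [0.55, -0.13, -0.81, 0.52, -0.46, 0.7] [0.75, -0.11, -0.51, 0.44, -0.79, 0.66]
30 60 1 6 None [0.48, -0.11, -0.66, 0.13, -0.51, -1.8] [0.66, -0.11, -0.43, 0.22, -0.76, -2.0]
30 60 -1 6 None [0.48, -0.11, -0.66, 0.13, -0.51, 1.35] [0.66, -0.11, -0.43, 0.22, -0.76, 1.14]
45 30 1 7 [-0.51, 0.33, -0.6, -1.57, -0.9, 0.81] [-0.26, 0.01, -0.45, -1.28, -0.77, 0.14] [0.32, -0.16, -0.41, -0.74, -0.39, -0.72]
45 30 -1 7 [-0.51, 0.33, -0.6, -1.57, -0.9, -2.33] [-0.26, 0.01, -0.45, -1.28, -0.77, -3.0] [0.32, -0.16, -0.41, -0.74, -0.39, 2.42]
45 40 1 7 [-0.27, 0.18, -0.56, -1.32, -0.66, 0.35] [0.01, -0.06, -0.45, -0.89, -0.6, -0.36] [0.48, -0.16, -0.47, -0.27, -0.41, -1.24]
45 40 -1 6 [-0.27, 0.18, -0.56, -1.32, -0.66, -2.79] [0.01, -0.06, -0.45, -0.89, -0.6, 2.78] [0.48, -0.16, -0.47, -0.27, -0.41, 1.91]
45 50 1 7 [0.05, 0.09, -0.57, -0.89, -0.46, -0.28] [0.23, -0.08, -0.49, -0.47, -0.56, -0.86
[... 2488 characters left out ...]
.06, -1.45, 0.07]
90 30 -1 6 [-0.37, 0.46, -0.18, -1.04, -1.41, -2.49] [-0.3, 0.32, -0.05, -1.04, -1.5, -2.76] None
90 40 1 7 [-0.26, 0.36, -0.21, -0.92, -1.28, 0.51] [-0.19, 0.25, -0.05, -0.89, -1.4, 0.24] [0.02, 0.21, 0.15, -0.87, -1.39, -0.08]
90 50 1 7 [-0.13, 0.29, -0.24, -0.78, -1.16, 0.33] [-0.06, 0.19, -0.06, -0.72, -1.31, 0.08] [0.14, 0.19, 0.17, -0.68, -1.36, -0.23]
90 50 -1 5 [-0.13, 0.29, -0.24, -0.78, -1.16, -2.81] None [0.14, 0.19, 0.17, -0.68, -1.36, 2.91]
90 60 1 7 [0.02, 0.23, -0.28, -0.6, -1.05, 0.12] [0.08, 0.16, -0.08, -0.54, -1.24, -0.09] [0.26, 0.19, 0.18, -0.48, -1.36, -0.38]
90 60 -1 5 [0.02, 0.23, -0.28, -0.6, -1.05, -3.03] None [0.26, 0.19, 0.18, -0.48, -1.36, 2.76]
```

```bash
cat >> h.py <<'E'
def up(th,r=250,g=20): # tip under boom (tool in the boom plane, coming from -Y)
    return W(0,190,110)+r*(-np.cos(th)*Y+np.sin(th)*Z)-g*(np.sin(th)*Y+np.cos(th)*Z)
E
python3 - <<'E'
from h import *
print("cleaner",back("top",655/800*560,297/600*420,110))
s=bot.read_state()
for r in(250,240):
  for t in(15,20,25,30,35):
    q=tq(np.pi/2,np.radians(t),1)
    P=[W(0,-200,220),W(0,-150,78),up(0,r,30)]+[up(a,r) for a in np.linspace(.1,1.2,8)]+[W(0,-100,320)]
    J=[bot.solve_ik(p,q) for p in P]
    print(r,t,[int(j is not None) for j in J],*[j.round(2).tolist() for j in (J[0],J[1],J[-2]) if j is not None])
E
```

```text
cleaner [ 568.25850968 -491.10552304  110.        ]
250 15 [1, 1, 1, 1, 1, 1, 1, 1, 1, 1, 1, 1] [-0.66, 0.59, 0.18, -1.11, -1.89, 0.55] [-0.59, 0.75, 0.07, -1.1, -1.71, 0.77] [-0.29, 0.31, 0.04, -1.29, -1.61, 0.29]
250 20 [1, 1, 1, 1, 1, 1, 1, 1, 1, 1, 1, 1] [-0.64, 0.55, 0.17, -1.06, -1.84, 0.53] [-0.57, 0.7, 0.05, -1.06, -1.65, 0.74] [-0.25, 0.27, 0.06, -1.21, -1.57, 0.23]
250 25 [1, 1, 1, 1, 1, 1, 1, 1, 1, 1, 1, 1] [-0.6, 0.5, 0.17, -1.0, -1.79, 0.5] [-0.54, 0.65, 0.03, -1.01, -1.59, 0.7] [-0.2, 0.24, 0.08, -1.14, -1.53, 0.16]
250 30 [1, 1, 1, 1, 1, 1, 1, 1, 1, 1, 1, 1] [-0.57, 0.46, 0.16, -0.95, -1.74, 0.46] [-0.5, 0.6, 0.02, -0.96, -1.53, 0.66] [-0.14, 0.21, 0.09, -1.05, -1.49, 0.09]
250 35 [1, 1, 1, 1, 1, 1, 1, 1, 1, 1, 1, 1] [-0.53, 0.42, 0.15, -0.88, -1.69, 0.43] [-0.46, 0.55, -0.0, -0.91, -1.47, 0.61] [-0.09, 0.19, 0.11, -0.96, -1.46, 0.01]
240 15 [1, 1, 1, 1, 1, 1, 1, 1, 1, 1, 1, 1] [-0.66, 0.59, 0.18, -1.11, -1.89, 0.55] [-0.59, 0.75, 0.07, -1.1, -1.71, 0.77] [-0.28, 0.32, 0.03, -1.29, -1.6, 0.31]
240 20 [1, 1, 1, 1, 1, 1, 1, 1, 1, 1, 1, 1] [-0.64, 0.55, 0.17, -1.06, -1.84, 0.53] [-0.57, 0.7, 0.05, -1.06, -1.65, 0.74] [-0.24, 0.28, 0.05, -1.22, -1.55, 0.24]
240 25 [1, 1, 1, 1, 1, 1, 1, 1, 1, 1, 1, 1] [-0.6, 0.5, 0.17, -1.0, -1.79, 0.5] [-0.54, 0.65, 0.03, -1.01, -1.59, 0.7] [-0.19, 0.25, 0.06, -1.14, -1.51, 0.17]
240 30 [1, 1, 1, 1, 1, 1, 1, 1, 1, 1, 1, 1] [-0.57, 0.46, 0.16, -0.95, -1.74, 0.46] [-0.5, 0.6, 0.02, -0.96, -1.53, 0.66] [-0.14, 0.22, 0.08, -1.05, -1.48, 0.1]
240 35 [1, 1, 1, 1, 1, 1, 1, 1, 1, 1, 1, 1] [-0.53, 0.42, 0.15, -0.88, -1.69, 0.43] [-0.46, 0.55, -0.0, -0.91, -1.47, 0.61] [-0.08, 0.19, 0.1, -0.97, -1.44, 0.03]
```

```bash
python3 - <<'E'
from h import *
p=bot.read_state()["tcp_pos"]; bot.line_to(p+[0,0,180],250)
bot.move_gripper(0,20)
q=tq(np.pi/2,np.radians(25),1)
bot.move_ptp(W(0,-200,220),q); bot.line_to(W(0,-150,78)); bot.line_to(up(0,245,30),80)
s=bot.read_state(); print(s["t"],s["tcp_pos"],s["contact_force"],s["width"])
crop("scene","pics/s1.png",220,150,180,135,4)
E
```

```text
7.875 [583.9744968   35.35645601 109.95336206] [ 0.97229486 -1.66165723 -1.52060919] 0.5041019576788285
```

View pics/s1.png

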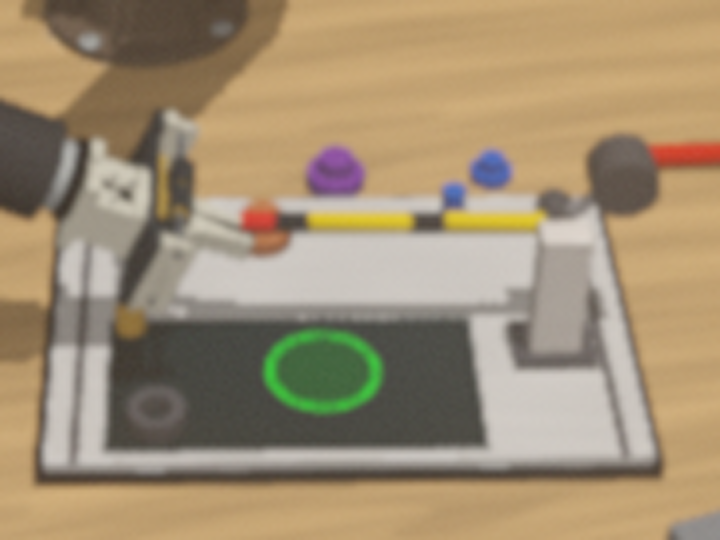

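The closed fingertips at (248,248) lie below the boom's red end at (260,220). Now I'll lift.

```bash
python3 - <<'E'
from h import *
for a in np.linspace(.1,1.15,8):
    bot.line_to(up(a,245),90); s=bot.read_state(); print(round(s["t"],2),round(a,2),s["contact_force"].round(1))
bot.line_to(up(1.15,245)-40*Y+0*Z,100); bot.pause(0.8)
crop("scene","pics/s2.png",220,110,180,175,3.4)
bot.line_to(W(0,-130,320),200); print(bot.read_state()["t"])
E
```

```text
8.46 0.1 [ 0.9 -2.2 -2.4]
9.02 0.25 [ 0.6 -1.8 -1. ]
9.57 0.4 [ 0.8 -0.8 -0.3]
10.13 0.55 [-0.3 -0.3 -0.6]
10.69 0.7 [ 0.2 -0.1 -0.8]
11.25 0.85 [-0.  -0.1 -0.6]
11.81 1.0 [-0.  -0.6  0.3]
12.37 1.15 [-0.4 -0.6 -1. ]
14.725
```

View pics/s2.png

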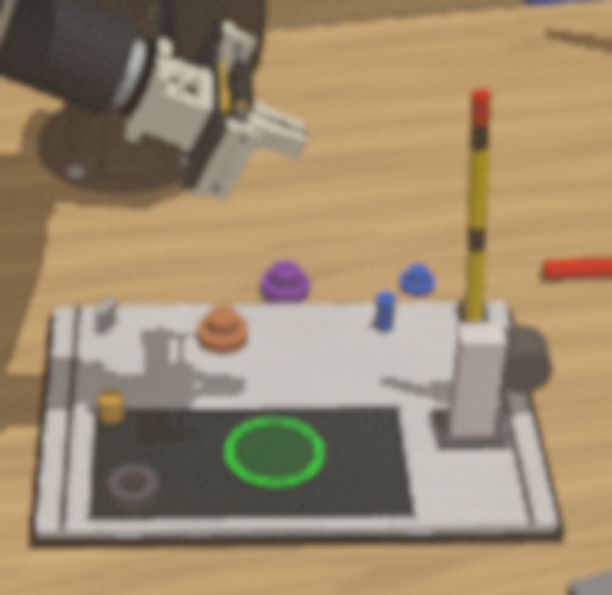

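The boom now stands vertical, with its red end at (480,95). With the ring unobstructed, I'll refine the ring and flange positions from both cameras.

```bash
cat >> h.py <<'E'
def meas(cam,what,im=None):
    im=bot.camera(cam) if im is None else im
    r,g,b=[im[:,:,i].astype(int) for i in range(3)]
    m=((g>120)&(r<100)&(b<130)) if what=="ring" else ((r>120)&(r-b>70)&(r-g>45)&(g-b>10)&(g<150))
    c=proj(cam,W(0,0,0)); yy,xx=np.indices(m.shape); m&=(abs(xx-c[0])<90)&(abs(yy-c[1])<75)
    n,l,st,ct=cv2.connectedComponentsWithStats(m.astype(np.uint8)); k=1+np.argmax(st[1:,4])
    pts=cv2.findNonZero((l==k).astype(np.uint8)); h=cv2.convexHull(pts)
    (u,v),ax,_=cv2.fitEllipse(h.astype(np.float32)); 
    return u,v,ax,st[k]
E
python3 - <<'E'
from h import *
for cam in("top","scene"):
    im=bot.camera(cam)
    if cam=="top": crop("top","pics/t2.png",155,132,200,150,4,im[:,:,::-1])
    for w in("ring","fl"):
        u,v,ax,st=meas(cam,w,im); print(cam,w,u,v,ax,st,back(cam,u,v,30 if w=="ring" else 45).round(1))
E
```

```text
top ring 266.33026123046875 183.5482940673828 (31.734582901000977, 32.83662033081055) [250 168  34  32 219] [662.   62.7  30. ]
top fl 272.330078125 245.64344787597656 (19.237045288085938, 19.627431869506836) [263 236  20  20 295] [468.2  43.7  45. ]
scene ring 300.2398681640625 242.35345458984375 (20.880542755126953, 29.811233520507812) [286 233  30  20 233] [659.4  65.8  30. ]
scene fl 284.9214782714844 206.17010498046875 (12.08513069152832, 12.949796676635742) [279 200  13  12 114] [465.5  47.3  45. ]
```

View pics/t2.png

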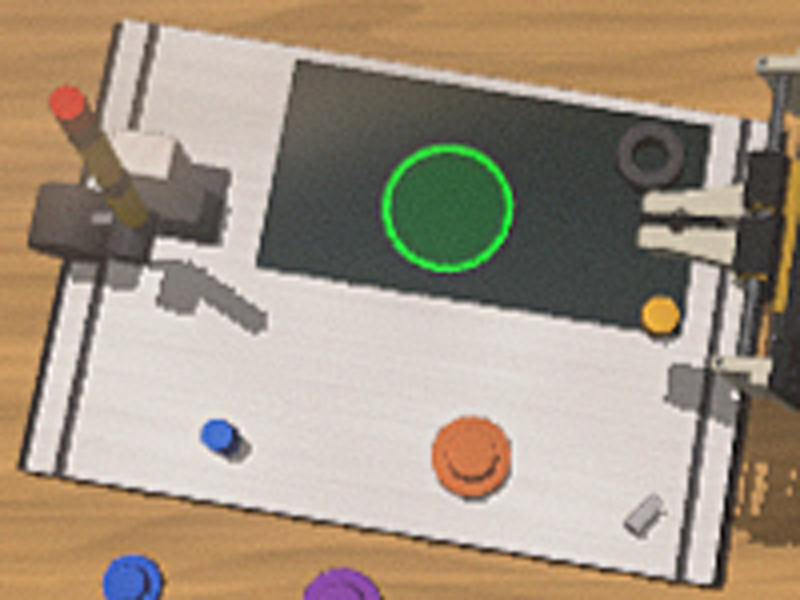

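The boom is up, with its red tip at (68,102). The ring is at (448,208) and the flange at (471,457) hasn't moved. Next I'll cradle the flange with the fingers 40 mm apart and push it most of the way.

```bash
python3 - <<'E'
from h import *
F=np.array([467.3,44.8,0]);G=np.array([660.9,63.8,0]);d=(G-F)/np.linalg.norm(G-F); L=np.linalg.norm(G-F)
q=ori(-Z,-np.cross(Z,d)); P=lambda k,z:F+k*d+[0,0,z]
bot.move_gripper(40)
bot.move_ptp(P(-62,180),q); bot.line_to(P(-62,37),120)
s=bot.read_state(); print(s["t"],s["width"],s["tcp_pos"],s["contact_force"].round(1))
bot.line_to(P(-34,37),50); bot.line_to(P(L-32-14,37),50)
s=bot.read_state(); print(s["t"],s["tcp_pos"],s["contact_force"].round(1))
for cam in("top","scene"):
    im=bot.camera(cam); crop(cam,f"pics/{cam}3.png",*((155,132) if cam=="top" else (220,150)),200,150,4,im[:,:,::-1])
    try:
        u,v,ax,st=meas(cam,"fl",im); print(cam,u,v,ax,st,back(cam,u,v,45).round(1))
    except Exception as e: print(e)
E
```

```text
18.325 40.09721771706956 [405.99794527  38.88739603  37.42502433] [ 0.2 -0.4  0.2]
22.8333 [615.04531227  59.30072942  37.01207069] [0.1 0.2 0.1]
top 272.3800048828125 245.5936279296875 (19.444686889648438, 19.53162956237793) [263 236  20  20 298] [468.4  43.6  45. ]
scene 386.4476013183594 188.2359161376953 (8.55229663848877, 15.582369804382324) [379 185  14   7  92] [428.1 468.1  45. ]
```

View pics/scene3.png

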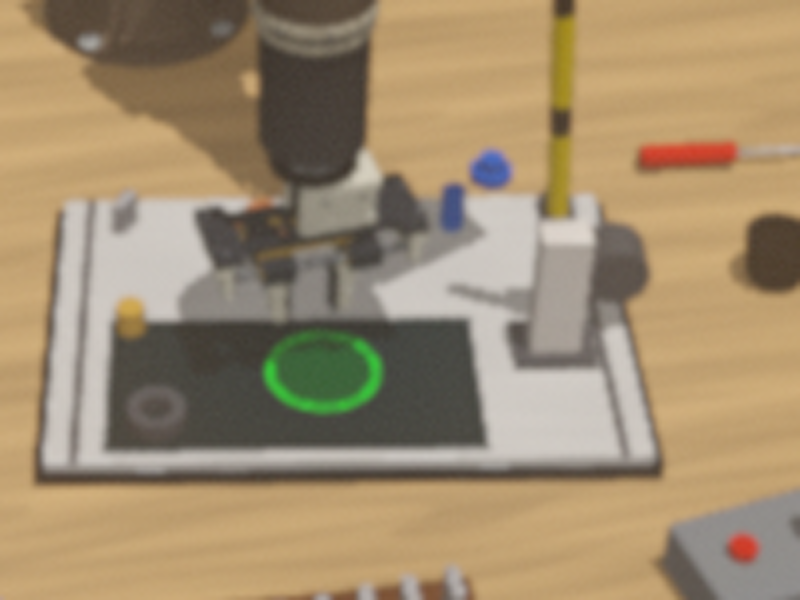

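```bash
python3 - <<'E'
from h import *
s=bot.read_state();p=s["tcp_pos"]; print(s["t"],p,s["width"],s["eef_rot"],s["joint_pos"])
for n,o in(("scene",(220,150)),("top",(155,132))):
  for z in(37,70,100): print(n,z,(proj(n,[p[0],p[1],z])-o)*4)
E
```

```text
22.9333 [615.09819104  59.32953872  37.02301133] 40.19301721165189 [ 9.98801877e-01  4.89367997e-02  1.08347492e-05 -1.43356186e-06] [ 4.11753748e-01  4.12950643e-01 -3.15331531e-01  6.71282411e-06
 -8.42492876e-01  1.25695082e+00]
scene 37 [303.80576102 331.81387903]
scene 70 [304.41850332 304.28955913]
scene 100 [304.98793243 278.71086298]
top 37 [449.21268695 263.60441361]
top 70 [447.93065163 254.06190832]
top 100 [446.70922537 244.97053131]
```

View pics/top3.png

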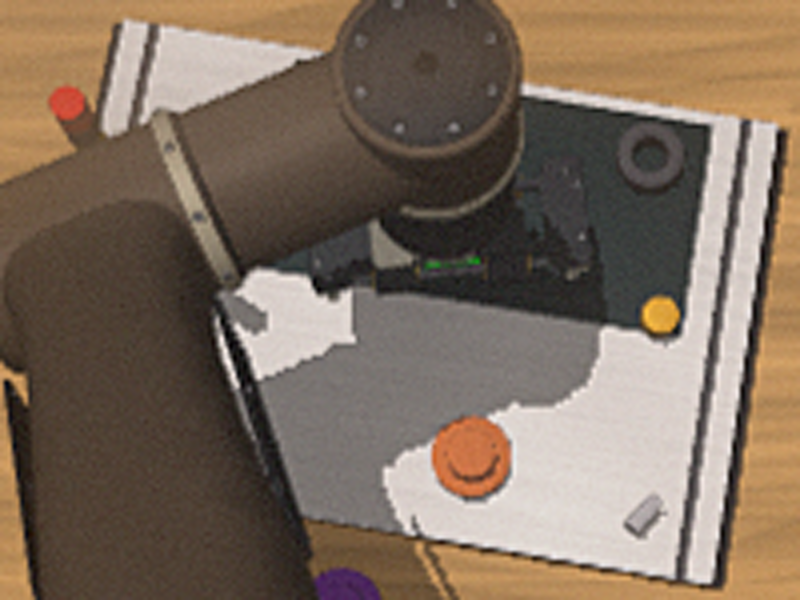

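The flange hasn't moved; it's still at (471,457). The fingers straddled the hub and passed over the disc, so the real fingertips are higher than the state says. I'll check that with projected TCP markers.

```bash
python3 - <<'E'
from h import *
a=cv2.imread("pics/s1.png"); b=cv2.imread("pics/scene3.png")
def mk(im,P,o):
    for p in P:
        u=((proj("scene",p)-o)*4+1.5).astype(int); cv2.drawMarker(im,tuple(int(x) for x in u),(255,0,255),0,8,1)
mk(a,[[583.97,35.36,109.95]],(220,150))
p=np.array([615.1,59.33,37]);t=np.array([-.098,.995,0])
mk(b,[p+20*t,p-20*t,p+40*t,p-40*t],(220,150))
f=lambda im,x,y:cv2.resize(im[y:y+150,x:x+200],(400,300),interpolation=cv2.INTER_CUBIC)
cv2.imwrite("pics/m.png",np.vstack([np.hstack([f(a,150,160)]),np.hstack([f(b,210,230)])]))
E
```

```text
(no output)
```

View pics/m.png

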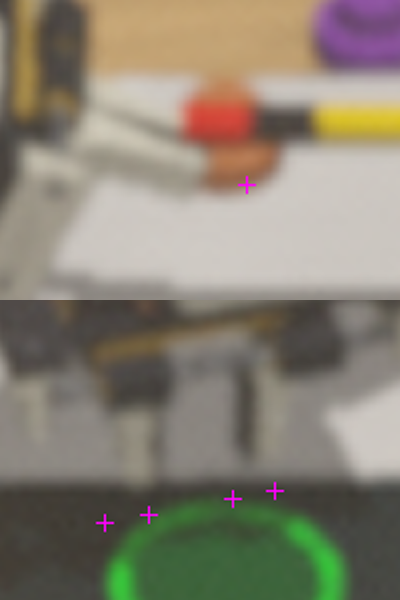

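The visible fingertips end about 19–20 mm short of the reported TCP in both pictures (tip (138,487) against markers at row ~519). The real tips were therefore at about z=57, above the disc. I'll go back, touch off on the stage behind the flange to find the true tip height, then push.

```bash
cat >> h.py <<'E'
F=np.array([467.3,44.8,0]);G=np.array([660.9,63.8,0]);d=(G-F)/np.linalg.norm(G-F); L=np.linalg.norm(G-F)
P=lambda k,z:F+k*d+[0,0,z]
E
python3 - <<'E'
from h import *
q=bot.read_state()["eef_rot"]; q=ori(-Z,-np.cross(Z,d))
bot.line_to(P(L-46,130),200); bot.line_to(P(-58,130),250); bot.line_to(P(-58,34),150); bot.pause(.2)
f0=bot.read_state()["contact_force"]; z=34
while z>8:
    z-=2; bot.line_to(P(-58,z),20); s=bot.read_state(); df=(s["contact_force"]-f0).round(1)
    if df[2]>4: break
print(z,s["tcp_pos"],df,f0,s["t"])
bot.line_to(P(-58,z+7),60)
E
```

```text
8 [409.44549214  39.05180505   7.86019404] [ 1.3 -1.4  0.3] [-0.66497421  0.36801566  0.32001193] 28.7667
```

```bash
python3 - <<'E'
from h import *
bot.line_to(P(-58,130),250); bot.line_to(P(85,130),250); bot.line_to(P(85,34),200); bot.pause(.1)
f0=bot.read_state()["contact_force"]; z=34
while z>6:
    z-=2; bot.line_to(P(85,z),25); s=bot.read_state(); df=(s["contact_force"]-f0).round(1)
    if df[2]>4: break
print(z,s["tcp_pos"],df,s["t"],s["width"])
im=np.ascontiguousarray(bot.camera("scene")[:,:,::-1]); p=s["tcp_pos"]; c=proj("scene",p).astype(int)
x0,y0=c[0]-40,c[1]-35
a=cv2.resize(im[y0:y0+60,x0:x0+80],None,fx=10,fy=10,interpolation=cv2.INTER_CUBIC)
t=np.array([-.098,.995,0])
for o in(-30,0,30):
    u=((proj("scene",[*(p+o*t)[:2],30])-[x0,y0])*10+4.5).astype(int); cv2.drawMarker(a,(int(u[0]),int(u[1])),(255,0,255),0,14,1)
cv2.imwrite("pics/m2.png",a)
bot.line_to(P(85,z+6),60); print(bot.read_state()["t"])
E
```

```text
6 [551.75546078  53.05640912   5.84670821] [-0.3  0.6  0.5] 34.6 39.77221217926554
34.9
```

View pics/m2.png

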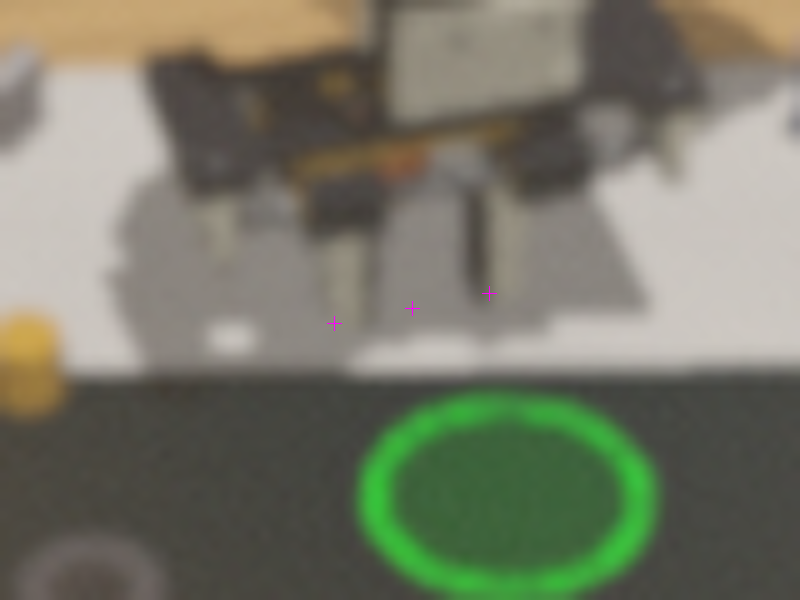

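At TCP z=6 the tips (350,322) and (505,298) sit about level with the stage-level markers, without touching. The real fingertip is therefore about 24 mm above the reported TCP. I'll push at TCP z≈11, which puts the tips at about z=35, in the middle of the disc's height.

```bash
python3 - <<'E'
from h import *
bot.line_to(P(85,85),250); bot.line_to(P(-58,85),250); bot.line_to(P(-58,11),150)
f0=bot.read_state()["contact_force"]
bot.line_to(P(-36,11),50); bot.line_to(P(20,11),50)
s=bot.read_state(); print(s["t"],(s["contact_force"]-f0).round(1))
bot.line_to(P(L-32-8,11),55)
s=bot.read_state(); print(s["t"],s["tcp_pos"],(s["contact_force"]-f0).round(1))
im=bot.camera("scene"); crop("scene","pics/s4.png",240,180,120,90,6.6,im[:,:,::-1])
for w in("fl","ring"): print(w,meas("scene",w,im))
E
```

```text
38.5667 [-2.   0.7 -1.6]
41.1667 [621.00143884  59.90302407  11.017029  ] [-2.5 -1.  -0.8]
fl (299.8377685546875, 237.63088989257812, (13.09520149230957, 15.571616172790527), array([292, 231,  16,  14, 157], dtype=int32))
ring (300.6092529296875, 243.16720581054688, (19.13140869140625, 29.364591598510742), array([286, 236,  30,  17, 155], dtype=int32))
```

View pics/s4.png

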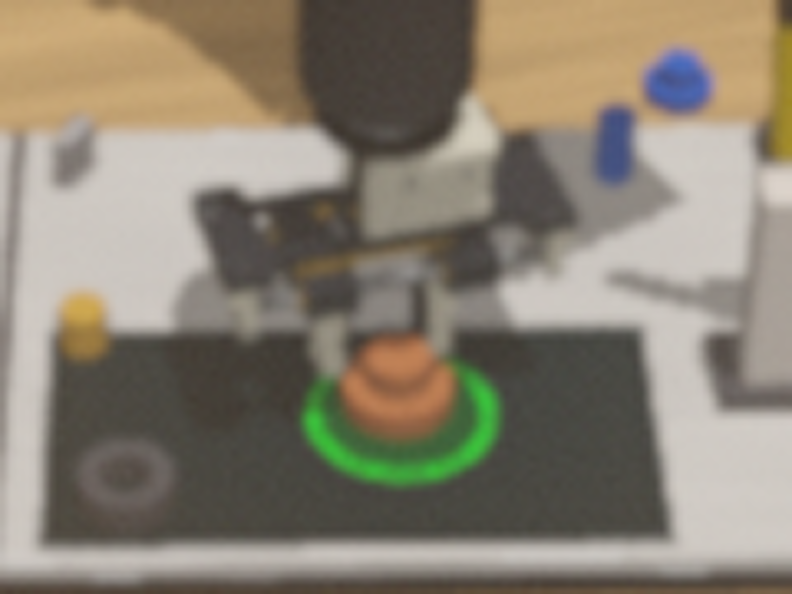

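The flange now stands upright in the cradle. Its base centre is at about (399,400) and the ring centre at about (401,415), leaving roughly 11 mm to go. I'll push 11 mm further, back straight off, and measure with both cameras.

```bash
python3 - <<'E'
from h import *
k=L-32-8+11
bot.line_to(P(k,11),30); bot.line_to(P(k-30,11),80); bot.line_to(P(k-30,100),200); bot.line_to(P(-60,200),300)
s=bot.read_state(); print(s["t"])
ims=[]
for cam in("top","scene"):
    im=bot.camera(cam); ims.append(im[:,:,::-1])
    for w in("fl","ring"):
        u,v,ax,st=meas(cam,w,im); print(cam,w,u,v,ax,st[:4],back(cam,u,v,30 if w=="ring" else 45).round(1))
a=ims[1][110:275,220:400]; b=ims[0][135:235,150:270+90]
a=cv2.resize(a,(600,550),interpolation=cv2.INTER_CUBIC); cv2.imwrite("pics/f1.png",a)
cv2.imwrite("pics/f2.png",cv2.resize(b,None,fx=3.8,fy=3.8,interpolation=cv2.INTER_CUBIC))
E
```

```text
43.7333
top fl 265.87030029296875 181.38427734375 (18.585369110107422, 18.779829025268555) [257 173  19  18] [664.9  63.6  45. ]
top ring 266.3203430175781 183.54837036132812 (31.66718101501465, 32.70901107788086) [250 168  33  32] [662.   62.7  30. ]
scene fl 300.7269592285156 239.51803588867188 (13.313057899475098, 16.008949279785156) [293 233  16  14] [661.1  66.9  45. ]
scene ring 300.29595947265625 242.40626525878906 (20.786279678344727, 29.481929779052734) [286 233  30  20] [659.7  65.9  30. ]
```

View pics/f1.png

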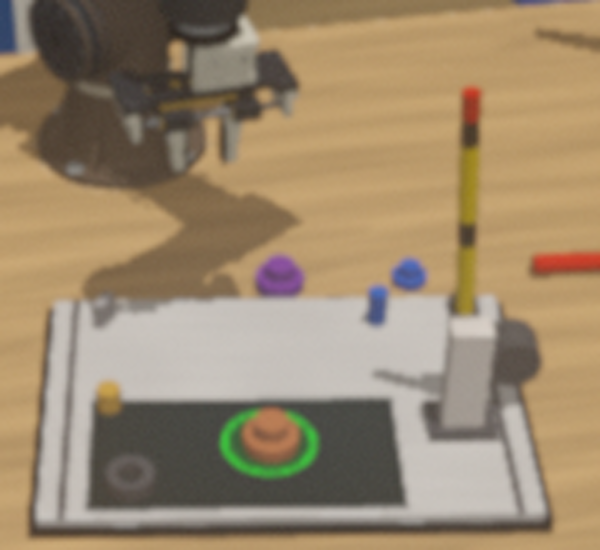

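The flange is inside the ring, about 2–3 mm off centre in both cameras. The boom is up with its red end at (470,95), the bystanders are in place, and the arm is clear. I'm handing the job in.

```bash
python3 -c "
from plant import bot
bot.close_job()"
```

```text
the job is handed in; nothing more can be done
```

I pushed the boom up from below with closed fingers until it swung on and stayed vertical by itself. Then I slid the flange flat into the lit ring, holding it between fingers set 40 mm apart, and handed the job in at about 44 s.

**Last checks:** after I backed the arm off, the flange centre was about 3 mm from the ring centre by the top camera and about 2 mm by the scene camera, against the 16 mm limit. The boom was still vertical in the last picture. The bystanders in view had not visibly moved, but I did not measure them, and the cleaner and parts cup were outside that crop. The hand-in gave no verdict.

**What disagreed:** the real fingertips end about 24 mm short of the reported TCP. Because of this, my first push passed over the flange without touching it. The two touch-offs on the stage made no contact even at TCP z = 6 mm, so I took the tip height from the picture and then pushed lower. The two cameras also differ from each other by about 3–4 mm, so I compared the flange with the ring within each picture.

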